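# Lock a dental cast in the clamp by its L-slot knob

### The job

The dental cast standing loose on the bed of the clamp has to be locked in: with the fingertips, push the clamp's black knob along its L-shaped slot to the corner, so that the jaw closes behind the cast, then push it sideways round the corner fully to the end of the slot. Only push the knob, never pull it up; do not touch the cast itself, and leave everything else where it stands.

Things in the scene. Friction and masses are not known exactly. Their poses are not given: they have to be found in the camera images.
- clamp: Cast clamp fixed to the bench: grey base 260 x 110 x 8 mm, aluminium gate plate with an L-shaped slot at its near end (x -85 to +20, y -46 to +46 mm, top 40 mm high), upright end stop at the far end. Origin on the bench top; own x runs from the knob end to the end stop (base x -90 to +170 mm), y to the left of that, z up. Only the knob stands higher than 42 mm
- knob (a point): Middle (67 mm above the bench) of the black knob on the pin: upright cylinder 26 mm in diameter (ribs to 28 mm), 48 to 86 mm above the bench; under it a steel pin, diameter 12 mm, runs in the slot with 2.5 mm play to either side. It stays where it is left and needs about 2 to 5 N of push
- carriage (a joint): Travel of the knob and jaw along the clamp's own +x, m: 0 = jaw open, 0.045 = at the corner, jaw closed (stop). Starts at 0 to 0.012. The jaw is an aluminium bar 64 mm wide, 39 mm high, its face at clamp x = 50 mm + this travel; closed, it leaves 60 mm up to the end stop for the cast (58 mm long)
- shoe (a joint): Travel of the knob along the clamp's own +y, m: 0 = in line with the first leg, 0.028 = at the end of the second leg (stop), locked. More than about 0.003 is possible only with carriage above about 0.042
- pin (a joint): How far the knob has been pulled up, m: 0 = down (normal), at most 0.012. It is weighted and must stay down
- slot_start (a point): Centre of the slot's open end, on the plate's top (40 mm). The slot is 17 mm wide; its first leg runs from here along the clamp's own +x for 45 mm to the corner
- slot_corner (a point): Centre of the slot's corner, on the plate's top (40 mm); the second leg runs from here along the clamp's own +y (left) for 28 mm to slot_end
- slot_end (a point): Centre of the slot's locked end, on the plate's top (40 mm)
- end_stop (a point): Middle of the end stop's face towards the cast (clamp x = 155 mm), 25 mm above the bench; the stop is 80 mm wide, 42 mm high
- cast: Cream stone dental cast 58 x 65 x 33 mm, loose, about 0.12 kg, on the clamp's bed (8 mm high) between jaw and end stop. Origin: centre of its underside; own x about along the clamp's x at the start
- jar: Small round powder jar with a black lid, diameter 47, 44 mm high, loose, left of the clamp about 120 mm from its middle line. Origin: centre of its underside. Bystander
- spare_cast: White stone dental cast 58 x 65 x 33 mm, loose on the bench, right of the clamp about 120 mm from its middle line. Origin: centre of its underside. Bystander
- shade_guide: Bar of tooth-shade tabs 46 x 120 x 9 mm lying on the bench on the near side, between clamp and robot. Origin: centre of its underside. Bystander
- wax_sheets: Carton of pink wax sheets 68 x 150 x 32 mm lying on the bench at the near left. Origin: centre of its underside. Bystander
There are look-alikes about, which are no part of the job. What is shaped like the cast but red is not meant.

How it is judged (in metres and radians):
On the way, in this order (a step that is already met when the one before it is completed fails the run):
1. the knob reaches the corner of the slot, the jaw is closed (value of joint carriage above 0.041 m), for 0.05 s.
2. the knob is at the end of the second leg (value of joint shoe above 0.024 m), for 0.1 s.
At the end, for the whole second after the job is handed in: The knob is down and within 4 mm of the end of the second leg (carriage above 0.041, shoe above 0.024, pin below 0.004), the cast stands flat and at rest between jaw and end stop (own origin 119 to 130 mm along the clamp's x, within 18 mm of its middle line) (value of joint carriage above 0.041 m and value of joint shoe above 0.024 m and value of joint pin below 0.004 m and x of cast in the frame of clamp between 0.119 and 0.13 m and y of cast in the frame of clamp between -0.018 and 0.018 m and angle between cast's own z axis and vertical below 0.12 rad and linear speed of cast below 0.01 m/s); the robot touches nothing.
It fails at once if the knob is pulled up (value of joint pin above 0.006 m).
It fails at once if the robot touches the cast (contact force between any of the fingers, the arm and cast above 0.5 N).
It fails at once if the cast is lifted or tipped (height (world z) of cast above 0.02 m or angle between cast's own z axis and vertical above 0.3 rad).
It fails at once if the jar, spare cast, shade guide or box of wax sheets is moved more than 20 mm or lifted (distance of any of jar, spare_cast, shade_guide, wax_sheets from where it was at the start of the episode above 0.02 m).
It also fails if it takes over 38 s, if anything falls off the work surface, if the arm or the gripper's body presses on something with over 40 N, if the wrist force passes 120 N, or if a joint passes its speed limit or range.

### The arm

A 6-joint arm with a two-finger parallel gripper is mounted at the origin on a cart in front of the work surface, level with it; the furniture and walls round the work are solid. World frame = base frame: x ahead of the robot, y to its left, z up, the work surface at z = 0. Lengths are in mm, angles in rad, forces in N, time in s.
With the tool pointing down it reaches from about 425 to 1125 mm from the base axis. Payload 14.9 kg.
Tool frame: the origin (TCP) lies between the finger pads; the fingertips stand 25 mm ahead of it and the grasp point (between the pads) lies 6 mm ahead of it; z points along the fingers, y is the line along which they close (so a half turn about z gives the same grasp; the last joint's range is limited). The gripper opens to 91 mm and grips with 3 to 60 N. Pads are 32 mm wide; open, the fingers measure 118 mm over their backs; the gripper's body (76 mm by 178 mm) begins 60 mm behind the grasp point.
Start: joints at [1.316, 0.379, 1.734, -0, 1.028, -0.033], TCP at [153.996, 682.864, 238.932] pointing down, gripper open.
Joint ranges: [-2.77, 2.77], [-0.74, 2.19], [0, 2.66], [-1.06, 4.2], [0.31, 2.87], [-3.08, 3.08]. Speed limits (rad/s): [1.89, 1.89, 2.39, 3.14, 3.14, 3.14].

### API

Orientations are given as a rotation vector (axis times angle).
In Python, from bench import get_state, vision, manip, recognise, cut_out, landmark_of gives the robot as it stands. The module is installed in compiled form; this text tells all that it offers.
- The arm moves only by the shell command python3 -m pendant 'ROWS' [FORCE]. ROWS is JSON, a list of rows, each an object with "rot": the turn, a rotation vector about the tool's x, y, z in degrees, a list of three; "linear": the shift along the tool's x, y, z in cm, a list of three; "claw": the gripper command: -1 is shut, 1 is fully open, values between are in proportion. In form: [{"rot": [ax, ay, az], "linear": [dx, dy, dz], "claw": claw}, ...]. A call has 1 to 5 rows; each row is the pose to reach, as a shift and turn from the pose commanded when the call began, along the tool's axes at that moment; what a row does not reach only later rows make up. A row lasts 1/12 s, in which the tool goes at most 41.7 mm and 7.16 degrees, less where a joint would pass 70% of its speed; a pose out of reach is approached as far as the arm can. A call with a gripper value outside its range is refused whole. The fingers move at their own pace and stop on an object; FORCE is the grip in N (left out, the last holds). Time passes only in rows, so rows that repeat a pose let the fingers close. It gives the time, the measured TCP pose, the force, the opening and the grip force at its end, in the units of the state.
- get_state(): the state, without advancing time (a new reading comes with each control period).
- vision.grab_frame(name): name is "scene" or "top" or "wrist"; returns a dict with "img" (480x640x3 uint8, red, green, blue), "K" (3x3 intrinsics, pixels), "k1" (the pictures are not rectified: a ray, as slopes to the right and down, at radius r is drawn at 1 + k1 r^2 times it, then the intrinsics apply), "origin" and "orientation" of the camera in the world. Camera axes: x right, y down, z forward; pixel columns grow to the right and rows downward; lengths in mm; the calibration is good to about 2 mm. A picture is of the moment at which its call begins. There is no depth.
- manip.finish_job(): hands the job in; it is judged then, once.
Trained networks look in the newest picture that a camera, given by its name, has taken for a name from the list of things; names that differ only in an ending like _2 or _b are one class to them, and where a whole thing is asked for, a point or a joint stands for the part that bears it (a point fixed in the world has none). Each returns a list of dicts, best first, with "score" (0 to 1); they miss things now and then, are a little off and sometimes report something else, mostly with a low value. They report only what shows in the picture. A call takes as long as a camera call. They do not tell look-alikes from the thing itself.
- recognise(label, camera): "position" ([column, row] in pixels, amid what is visible of it).
- cut_out(label, camera): "region" (480x640 bool, what is visible of it) and "position" ([column, row] in pixels, amid what is visible of it).
- landmark_of(label, camera): "position" ([column, row] in pixels: a listed point, or the origin of a listed thing).
The state is a dict: "t": time; "joint_positions": joint angles; "dq": joint speeds; "effort": joint torques, N m; "position": TCP position; "tool_rot": TCP orientation; "contact_force": force on the tool from outside, world axes, zero at the start; "moment": the same for the moment, N m; "gripper_width": opening from 0.0 (shut) to 1.0 (fully open); "grasp_force": force on a finger pad.
Only numpy, scipy, OpenCV 4.12 (cv2) and the standard library are available. Lean on these libraries where they do the work, as an engineer would, in place of code of your own. Each camera call takes 0.05 s, during which the arm holds its last target. There are 200 camera calls.

## Working session

There is one attempt and no reset: what is moved stays moved. The work goes in short steps, Python scripts to look and compute and a shell command to move; the robot and the scene stay as the last step left them, time stands still between calls to the robot, and variables do not carry over. Pictures are saved under pics/ and viewed, at most 10 in all, crops included, and the job is handed in when it is done.

```bash
mkdir -p pics
cat > h.py <<'E'
import numpy as np, cv2
from scipy.spatial.transform import Rotation as R
from bench import *
def rotm(o):
    o=np.array(o,float)
    return o if o.shape==(3,3) else (R.from_rotvec(o).as_matrix() if o.size==3 else R.from_quat(o).as_matrix())
def ray(f,px):
    K=np.array(f["K"]);d=np.array([f["k1"],0,0,0],float)
    p=cv2.undistortPoints(np.array([[px]],float),K,d)[0,0]
    return rotm(f["orientation"])@np.array([p[0],p[1],1])
def onz(f,px,z):
    r=ray(f,px);o=np.array(f["origin"],float)
    return o+r*(z-o[2])/r[2]
def save(f,n,crop=None,s=1):
    i=f["img"][:,:,::-1]
    if crop: a,b,c,d=crop;i=i[b:d,a:c]
    cv2.imwrite("pics/"+n,cv2.resize(i,None,fx=s,fy=s,interpolation=cv2.INTER_CUBIC))
E
python3 - <<'E'
from h import *
s=get_state();print(s["t"],s["position"],s["tool_rot"],s["gripper_width"])
Z=dict(knob=67,slot_start=40,slot_corner=40,slot_end=40,end_stop=25,clamp=0,cast=8,jar=0,spare_cast=0,shade_guide=0,wax_sheets=0)
for c in ["top","scene"]:
    f=vision.grab_frame(c);save(f,c+"0.png");print(c,f["origin"],f["orientation"],f["k1"])
    for n,z in Z.items():
        print(n,[(np.round(d["position"]).tolist(),round(d["score"],2),np.round(onz(f,d["position"],z)[:2]).tolist()) for d in landmark_of(n,c)[:3]])
E
```

```text
0.0 [153.90926307 682.49542703 238.27463804] [-3.47643585e-01 -3.12216081e+00  1.72519622e-03] 1.002098338705554
top [ 384.22922309  193.47980185 1159.34855002] [-2.11691271  2.12363389 -0.04833034] 0.02752482100185725
knob [([365.0, 260.0], 0.58, [460.0, 210.0]), ([254.0, 325.0], 0.57, [327.0, 438.0]), ([352.0, 241.0], 0.28, [498.0, 237.0])]
slot_start [([362.0, 262.0], 0.6, [457.0, 216.0]), ([329.0, 169.0], 0.42, [660.0, 287.0])]
slot_corner [([359.0, 240.0], 0.69, [503.0, 224.0])]
slot_end []
end_stop [([329.0, 167.0], 0.71, [667.0, 289.0])]
clamp [([351.0, 240.0], 0.94, [508.0, 243.0]), ([337.0, 192.0], 0.69, [616.0, 273.0])]
cast [([336.0, 193.0], 0.96, [613.0, 275.0]), ([422.0, 243.0], 0.57, [501.0, 89.0])]
jar [([295.0, 226.0], 0.8, [540.0, 366.0])]
spare_cast [([395.0, 182.0], 0.97, [637.0, 143.0])]
shade_guide [([345.0, 321.0], 0.7, [333.0, 255.0])]
wax_sheets [([257.0, 326.0], 0.56, [323.0, 448.0])]
scene [ -23.31781322 -391.45953102  983.04175532] [-2.27104764  0.82946992 -0.3145576 ] -0.005686470246932611
knob [([318.0, 268.0], 0.62, [462.0, 218.0]), ([333.0, 264.0], 0.27, [490.0, 206.0])]
slot_start [([320.0, 280.0], 0.65, [458.0, 210.0])]
slot_corner [([332.0, 263.0], 0.72, [506.0, 227.0])]
slot_end [([320.0, 259.0], 0.7, [494.0, 251.0])]
end_stop [([368.0, 218.0], 0.93, [658.0, 285.0])]
clamp [([333.0, 269.0], 0.78, [519.0, 241.0])]
cast [([351.0, 232.0], 0.96, [614.0, 292.0]), ([374.0, 323.0], 0.96, [487.0, 81.0])]
jar [([307.0, 229.0], 0.84, [550.0, 366.0])]
spare_cast []
shade_guide [([257.0, 308.0], 0.75, [338.0, 260.0])]
wax_sheets [([198.0, 260.0], 0.97, [316.0, 446.0])]
```

View pics/top0.png

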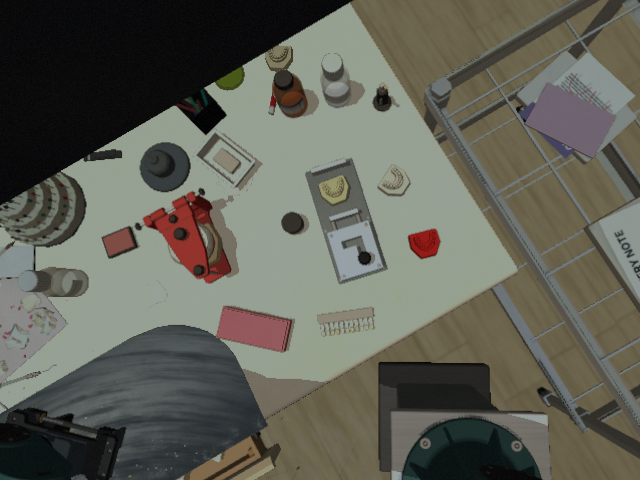

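View pics/scene0.png

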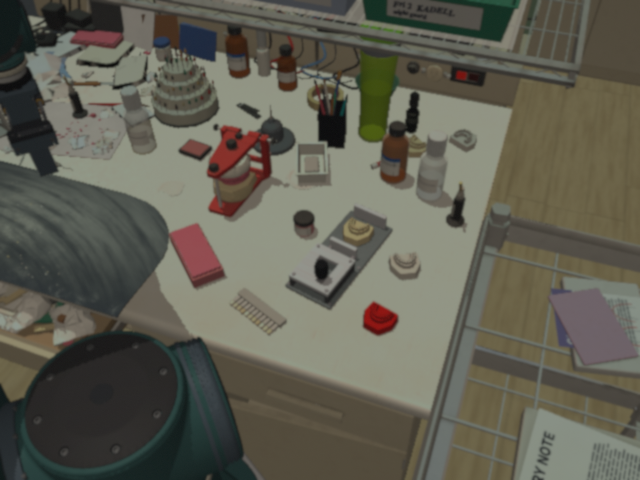

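Top view: the clamp's knob is at (365,258) and the cream cast is on its bed at (335,188). The jar is at (293,223), the white spare cast at (395,180), the shade guide at (346,320) and the wax at (255,328). There are three cast look-alikes: red (424,243) is excluded, white (395,180) is the spare, and cream (335,188) on the clamp bed is the one meant. For knobs, the black cap at (381,97) is a bottle elsewhere, so only the one at (365,258) sits on the slot plate. I'll confirm this in one crop.

Run:
```python
from h import *
f=vision.grab_frame("top");save(f,"crop.png",(290,145,410,295),4)
s=cut_out("clamp","top")
print([(d["score"],d["region"].sum(),np.round(d["position"])) for d in s][:3])
k=cut_out("knob","top");print([(d["score"],d["region"].sum(),np.round(d["position"],1)) for d in k][:3])
```

```text
[(0.62, np.int64(5331), array([350., 230.]))]
[(0.49, np.int64(139), array([364.3, 257.9]))]
```

View pics/crop.png

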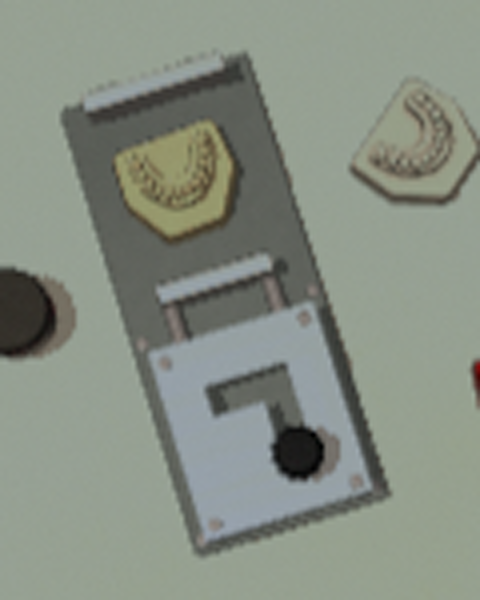

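The crop shows the knob at crop (298,452), i.e. pixel (364.5,258), in the slot's near leg. The corner is at crop (283,380) and the locked end at crop (218,398). The cream cast is on the bed, so it is the one meant. Next I fit the clamp pose from the plate and base corners.

Run:
```python
from h import *
f=vision.grab_frame("top")
px=lambda c:[290+c[0]/4-.375,145+c[1]/4-.375]
P=[((147,352),(20,46),40),((313,302),(20,-46),40),((372,493),(-85,-46),40),((203,543),(-85,46),40),
   ((63,110),(170,55),8),((245,55),(170,-55),8),((390,492),(-90,-55),8),((198,553),(-90,55),8)]
W=np.array([onz(f,px(p),z)[:2] for p,_,z in P]);C=np.array([c for _,c,_ in P],float)
a=C-C.mean(0);b=W-W.mean(0)
th=np.arctan2((a[:,0]*b[:,1]-a[:,1]*b[:,0]).sum(),(a*b).sum())
M=np.array([[np.cos(th),-np.sin(th)],[np.sin(th),np.cos(th)]]);t=W.mean(0)-M@C.mean(0)
print("th",np.degrees(th),"t",t);print("res",np.round(W-(C@M.T+t),1).tolist())
loc=lambda c,z:M.T@(onz(f,px(c),z)[:2]-t)
for n,c,z in [("knob",(298,452),67),("knobtop",(298,452),86),("corner",(283,380),40),("end",(218,398),40),("cast",(177,183),35)]:print(n,loc(c,z),onz(f,px(c),z)[:2])
f2=vision.grab_frame("scene")
for n in ["knob","slot_corner","slot_end","end_stop"]:
  z=dict(knob=67,end_stop=25).get(n,40)
  d=landmark_of(n,"scene")
  if d:print(n,M.T@(onz(f2,d[0]["position"],z)[:2]-t))
s=get_state();Rm=rotm(s["tool_rot"]);print("toolx,y",np.degrees(np.arctan2(Rm[1,:2],Rm[0,:2])),s["position"])
np.savez("clamp.npz",M=M,t=t)
```

```text
th 17.03050432883978 t [514.4212069  242.56137573]
res [[0.4, 0.2], [-0.5, -0.2], [-1.5, 0.4], [-0.6, 1.1], [-0.2, -2.1], [-3.0, 1.5], [2.9, 0.3], [2.5, -1.3]]
knob [-56.3388553  -14.51194885] [464.80314011 212.18522185]
knobtop [-57.7741695  -14.41257185] [463.40166032 211.8598651 ]
corner [-15.53480335 -18.47922092] [504.97982983 220.34264219]
end [-14.39577951  17.2022293 ] [495.61849458 254.79302198]
cast [104.22679625   4.1831661 ] [612.85238085 277.08713321]
knob [-63.94071252 -19.9592493 ]
slot_corner [-14.72034583 -16.35988611]
slot_end [-12.46909036  15.56083524]
end_stop [-3.00571337 -7.74616664]
toolx,y [167.2924767   77.29247664] [153.98738652 682.82653061 238.90007073]
```

```bash
cat > go.py <<'E'
import sys
from h import *
d=np.load("clamp.npz");M,t=d["M"],d["t"]
s=get_state();Rm=rotm(s["tool_rot"]);p=np.array(s["position"])
print("t",round(s["t"],2),"clamp xyz",np.round(M.T@(p[:2]-t),1),round(p[2],1),"F",np.round(s["contact_force"],1),"w",round(s["gripper_width"],2))
if len(sys.argv)>3:
    x,y,z=map(float,sys.argv[1:4]);w=np.r_[M@[x,y]+t,z]
    c=np.eye(3);c[:2,:2]=M;Rt=c@np.diag([-1.,1,-1])
    print("linear cm",np.round(Rm.T@(w-p)/10,2),"rot",np.round(R.from_matrix(Rm.T@Rt).as_rotvec(degrees=True),1))
E
python3 -m pendant '[{"rot":[0,0,-7],"linear":[-2.75,-3.1,0],"claw":-1},{"rot":[0,0,-14],"linear":[-5.5,-6.2,0],"claw":-1},{"rot":[0,0,-21],"linear":[-8.2,-9.3,0],"claw":-1},{"rot":[0,0,-28],"linear":[-11,-12.5,0],"claw":-1},{"rot":[0,0,-29.7],"linear":[-13.7,-15.6,0],"claw":-1}]' 20
python3 go.py -107 -14 239
```

```text
t: 2.07
position: [253.6, 499.1, 238.9]
tool_rot: [-0.477, 3.105, 0.0]
contact_force: [0.6, 0.6, 1.0]
gripper_width: 0.665
grasp_force: 0.0
t 2.07 clamp xyz [-174.2  321.7] 238.9 F [0.6 0.6 1. ] w 0.67
linear cm [-6.480e+00 -3.362e+01 -1.000e-02] rot [0.  0.  0.4]
```

```bash
python3 -m pendant '[{"rot":[0,0,0],"linear":[-0.8,-4,0],"claw":-1},{"rot":[0,0,0],"linear":[-1.6,-8,0],"claw":-1},{"rot":[0,0,0],"linear":[-2.4,-12,0],"claw":-1},{"rot":[0,0,0],"linear":[-3.2,-16,0],"claw":-1},{"rot":[0,0,0],"linear":[-4,-20,0],"claw":-1}]'
python3 go.py -107 -14 239
```

```text
t: 2.48
position: [350.4, 319.5, 239.2]
tool_rot: [-0.465, 3.106, 0.001]
contact_force: [0.8, 0.6, -1.1]
gripper_width: 0.297
grasp_force: 0.0
t 2.48 clamp xyz [-134.3  121.6] 239.2 F [ 0.8  0.6 -1.1] w 0.3
linear cm [ -2.74 -13.56   0.02] rot [ 0.  0. -0.]
```

```bash
python3 -m pendant '[{"rot":[0,0,0],"linear":[-0.7,-4,0],"claw":-1},{"rot":[0,0,0],"linear":[-1.4,-8,0],"claw":-1},{"rot":[0,0,0],"linear":[-2,-11.5,0],"claw":-1},{"rot":[0,0,0],"linear":[-2.5,-13.6,0],"claw":-1},{"rot":[0,0,0],"linear":[-2.5,-13.6,0],"claw":-1}]'
python3 go.py -107 -14 130
python3 - <<'E'
from h import *
f=vision.grab_frame("wrist");save(f,"w1.png")
d=np.load("clamp.npz");M,t=d["M"],d["t"]
for n,z in dict(knob=67,slot_start=40,slot_corner=40,slot_end=40).items():
  for q in landmark_of(n,"wrist")[:1]: print(n,np.round(q["position"]),round(q["score"],2),np.round(M.T@(onz(f,q["position"],z)[:2]-t),1))
E
```

```text
t: 2.9
position: [415.0, 195.8, 239.2]
tool_rot: [-0.459, 3.107, -0.0]
contact_force: [-0.6, -0.8, 0.4]
gripper_width: 0.009
grasp_force: 0.0
t 2.9 clamp xyz [-108.7  -15.6] 239.2 F [-0.6 -0.8  0.4] w 0.01
linear cm [-0.17  0.17 10.92] rot [-0.   0.  -0.2]
knob [318. 290.] 0.55 [-54.7 -19.3]
slot_start [319. 271.] 0.85 [-62.6 -18.2]
```

View pics/w1.png

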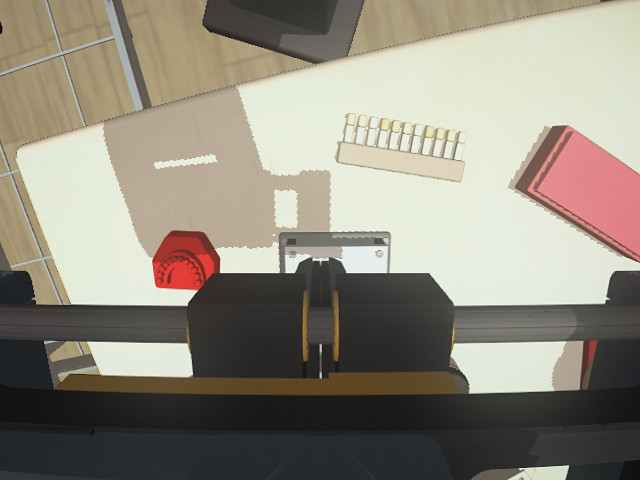

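The wrist picture shows the fingers at (320,270) in line with the plate, whose near edge is at (335,235). The knob is hidden behind the fingers. I'll descend behind the knob.

```bash
python3 -m pendant '[{"rot":[0,0,0],"linear":[-0.1,0.1,4],"claw":-1},{"rot":[0,0,0],"linear":[-0.1,0.1,8],"claw":-1},{"rot":[0,0,0],"linear":[-0.1,0.1,12],"claw":-1},{"rot":[0,0,0],"linear":[-0.1,0.1,15],"claw":-1},{"rot":[0,0,0],"linear":[-0.1,0.1,16],"claw":-1}]'
python3 go.py -82 -14 79
python3 - <<'E'
from h import *
f=vision.grab_frame("scene");save(f,"s1.png",(260,200,400,320),5)
d=np.load("clamp.npz");M,t=d["M"],d["t"]
s=get_state();print(f["origin"])
for n,z in dict(knob=67,slot_corner=40,slot_end=40,clamp=0).items():
  for q in landmark_of(n,"scene")[:2]: print(n,np.round(q["position"]),round(q["score"],2),np.round(M.T@(onz(f,q["position"],z)[:2]-t),1))
E
```

```text
t: 3.57
position: [411.6, 199.7, 75.3]
tool_rot: [0.466, -3.102, 0.002]
contact_force: [-1.4, 0.1, 0.2]
gripper_width: 0.004
grasp_force: 0.0
t 3.57 clamp xyz [-110.8  -10.9] 75.3 F [-1.4  0.1  0.2] w 0.0
linear cm [-2.88 -0.32 -0.39] rot [-0.  -0.3  0.1]
[ -23.31781322 -391.45953102  983.04175532]
knob [320. 269.] 0.58 [-57.2 -12.5]
slot_corner [334. 262.] 0.73 [ -9.2 -13.6]
slot_end [321. 259.] 0.64 [-15.9  13.8]
clamp [331. 265.] 0.57 [10.   6.7]
```

View pics/s1.png

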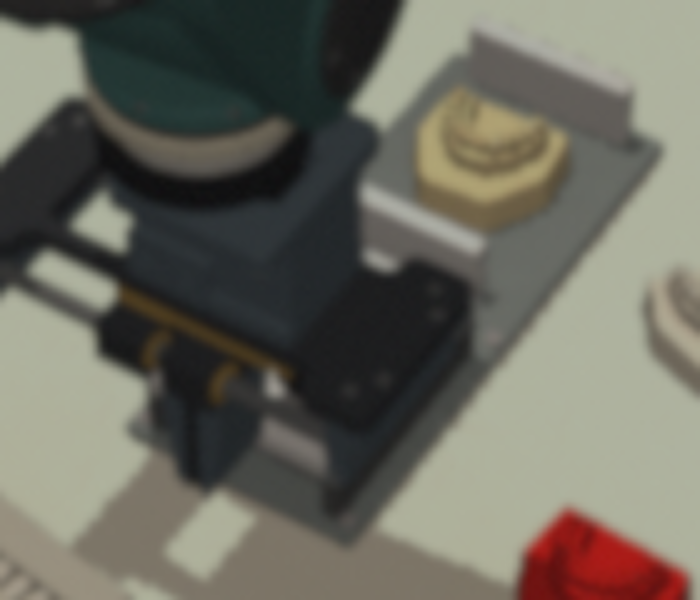

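The scene crop shows the fingers at crop (205,440), on the near side of the plate and clear of the knob, which is hidden. The cast is untouched. I'll push along the clamp's +x and watch the force.

```bash
python3 -m pendant '[{"rot":[0,0,0],"linear":[-0.8,-0.3,0],"claw":-1},{"rot":[0,0,0],"linear":[-1.5,-0.35,0],"claw":-1},{"rot":[0,0,0],"linear":[-2,-0.35,0],"claw":-1},{"rot":[0,0,0],"linear":[-2.4,-0.35,0],"claw":-1},{"rot":[0,0,0],"linear":[-2.8,-0.35,0],"claw":-1}]'
python3 go.py -60 -14 76
python3 -m pendant '[{"rot":[0,0,0],"linear":[-0.4,0,0],"claw":-1},{"rot":[0,0,0],"linear":[-0.8,0,0],"claw":-1},{"rot":[0,0,0],"linear":[-1.2,0,0],"claw":-1},{"rot":[0,0,0],"linear":[-1.6,0,0],"claw":-1},{"rot":[0,0,0],"linear":[-2,0,0],"claw":-1}]'
python3 go.py -45 -14 76
```

```text
t: 4.23
position: [442.6, 204.6, 79.2]
tool_rot: [-0.464, 3.107, 0.0]
contact_force: [-2.2, -0.4, 1.1]
gripper_width: 0.006
grasp_force: 1.0
t 4.23 clamp xyz [-79.8 -15.2] 79.2 F [-2.2 -0.4  1.1] w 0.01
linear cm [-1.98  0.12  0.32] rot [ 0.   0.  -0.1]
t: 4.65
position: [461.4, 210.5, 78.9]
tool_rot: [0.464, -3.107, 0.0]
contact_force: [-1.1, -1.2, 1.7]
gripper_width: 0.006
grasp_force: 1.2
t 4.65 clamp xyz [-60.1 -15.2] 78.9 F [-1.1 -1.2  1.7] w 0.01
linear cm [-1.51  0.12  0.29] rot [-0. -0. -0.]
```

```bash
python3 -m pendant '[{"rot":[0,0,0],"linear":[-0.4,0,0.1],"claw":-1},{"rot":[0,0,0],"linear":[-0.8,0,0.1],"claw":-1},{"rot":[0,0,0],"linear":[-1.1,0,0.1],"claw":-1},{"rot":[0,0,0],"linear":[-1.4,0,0.1],"claw":-1},{"rot":[0,0,0],"linear":[-1.4,0,0.1],"claw":-1}]'
python3 go.py -45 -14 76
python3 - <<'E'
from h import *
f=vision.grab_frame("top");save(f,"t2.png",(290,145,410,295),4)
E
```

```text
t: 5.07
position: [475.1, 214.7, 77.9]
tool_rot: [-0.464, 3.107, 0.0]
contact_force: [-0.1, -0.6, -0.2]
gripper_width: 0.006
grasp_force: 0.3
t 5.07 clamp xyz [-45.8 -15.1] 77.9 F [-0.1 -0.6 -0.2] w 0.01
linear cm [-0.08  0.11  0.19] rot [ 0.  0. -0.]
```

View pics/t2.png

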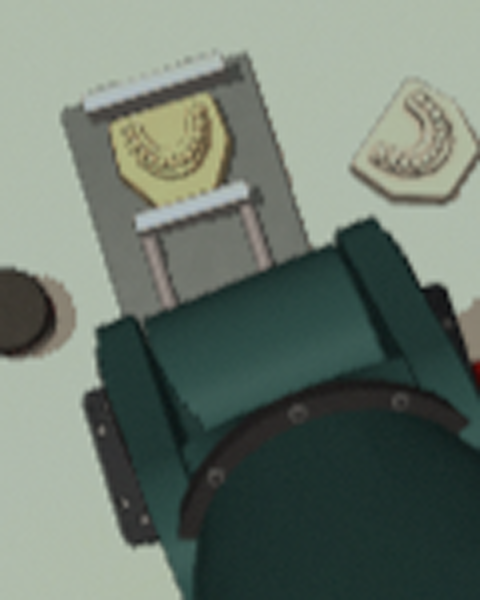

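The jaw has moved from crop (215,280) to (193,207), about 40 mm, and the cast is now between jaw and stop. I'll press on until it meets the stop.

```bash
python3 -m pendant '[{"rot":[0,0,0],"linear":[-0.2,0,0],"claw":-1},{"rot":[0,0,0],"linear":[-0.4,0,0],"claw":-1},{"rot":[0,0,0],"linear":[-0.4,0,0],"claw":-1}]'
python3 go.py -42 -14 76
python3 -m pendant '[{"rot":[0,0,0],"linear":[-0.2,0,0],"claw":-1},{"rot":[0,0,0],"linear":[-0.3,0,0],"claw":-1},{"rot":[0,0,0],"linear":[-0.3,0,0],"claw":-1}]'
python3 go.py -42 -14 76
```

```text
t: 5.37
position: [477.0, 215.2, 77.6]
tool_rot: [0.463, -3.104, 0.001]
contact_force: [-10.4, -3.3, 7.1]
gripper_width: 0.003
grasp_force: 5.2
t 5.37 clamp xyz [-43.8 -15.2] 77.6 F [-10.4  -3.3   7.1] w 0.0
linear cm [-0.18  0.12  0.16] rot [-0.  -0.2 -0. ]
t: 5.62
position: [478.1, 215.4, 77.2]
tool_rot: [0.463, -3.1, 0.002]
contact_force: [-19.6, -6.2, 14.3]
gripper_width: 0.004
grasp_force: 10.3
t 5.62 clamp xyz [-42.7 -15.3] 77.2 F [-19.6  -6.2  14.3] w 0.0
linear cm [-0.07  0.13  0.12] rot [-0.  -0.4 -0. ]
```

Carriage is at its stop, since the force climbs to 20 N with no motion. I'll back off and go round to the knob's right side.

```bash
python3 -m pendant '[{"rot":[0,0,0],"linear":[1.5,0,0],"claw":-1},{"rot":[0,0,0],"linear":[3.5,0,0],"claw":-1},{"rot":[0,0,0],"linear":[3.5,-2,0],"claw":-1},{"rot":[0,0,0],"linear":[3.5,-5,0],"claw":-1},{"rot":[0,0,0],"linear":[3.5,-5,0],"claw":-1}]'
python3 go.py -13 -63 77
```

```text
t: 6.03
position: [463.3, 156.1, 78.2]
tool_rot: [-0.463, 3.106, -0.0]
contact_force: [0.2, -0.1, 0.7]
gripper_width: 0.006
grasp_force: 0.0
t 6.03 clamp xyz [-74.2 -67.6] 78.2 F [ 0.2 -0.1  0.7] w 0.01
linear cm [-6.12  0.47  0.13] rot [-0.   0.1 -0.1]
```

```bash
python3 -m pendant '[{"rot":[0,0,0],"linear":[-2.5,0.4,0],"claw":-1},{"rot":[0,0,0],"linear":[-5,0.4,0],"claw":-1},{"rot":[0,0,0],"linear":[-6.1,0.4,0],"claw":-1},{"rot":[0,0,0],"linear":[-6.1,0.4,0],"claw":-1},{"rot":[0,0,0],"linear":[-6.1,0.4,0],"claw":-1}]'
python3 go.py -13 -40 77
python3 - <<'E'
from h import *
d=np.load("clamp.npz");M,t=d["M"],d["t"]
f=vision.grab_frame("scene")
for n,z in dict(knob=67,slot_end=40).items():
  for q in landmark_of(n,"scene")[:2]: print(n,np.round(q["position"]),round(q["score"],2),np.round(M.T@(onz(f,q["position"],z)[:2]-t),1))
save(f,"s2.png",(260,200,400,320),5)
E
```

```text
t: 6.45
position: [519.1, 180.2, 77.7]
tool_rot: [0.464, -3.107, 0.0]
contact_force: [-0.9, 1.2, 0.6]
gripper_width: 0.006
grasp_force: 0.0
t 6.45 clamp xyz [-13.8 -61. ] 77.7 F [-0.9  1.2  0.6] w 0.01
linear cm [-0.08  2.1   0.07] rot [ 0. -0. -0.]
knob [334. 256.] 0.63 [-15.  -18.6]
slot_end [320. 259.] 0.78 [-15.7  14.6]
```

View pics/s2.png

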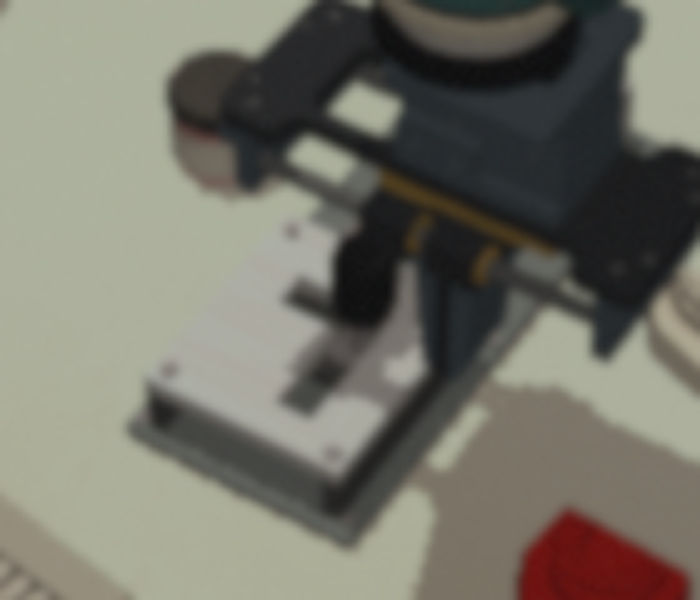

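The knob is at the corner (crop (362,280)) and the fingers are to its right (crop (450,310)). I'll push along +y.

```bash
python3 -m pendant '[{"rot":[0,0,0],"linear":[0,0.8,0],"claw":-1},{"rot":[0,0,0],"linear":[0,1.4,0],"claw":-1},{"rot":[0,0,0],"linear":[0,1.9,0],"claw":-1},{"rot":[0,0,0],"linear":[0,2.3,0],"claw":-1},{"rot":[0,0,0],"linear":[0,2.7,0],"claw":-1}]'
python3 go.py -13 -15 77
python3 -m pendant '[{"rot":[0,0,0],"linear":[0,0.4,0],"claw":-1},{"rot":[0,0,0],"linear":[0,0.8,0],"claw":-1},{"rot":[0,0,0],"linear":[0,1.2,0],"claw":-1},{"rot":[0,0,0],"linear":[0,1.6,0],"claw":-1},{"rot":[0,0,0],"linear":[0,1.8,0],"claw":-1}]'
python3 go.py -13 -10 77
```

```text
t: 7.02
position: [511.3, 206.5, 77.9]
tool_rot: [0.465, -3.107, 0.0]
contact_force: [0.6, -1.2, -0.5]
gripper_width: 0.003
grasp_force: 0.6
t 7.02 clamp xyz [-13.6 -33.6] 77.9 F [ 0.6 -1.2 -0.5] w 0.0
linear cm [-0.06  1.86  0.09] rot [-0. -0. -0.]
t: 7.43
position: [506.2, 223.6, 77.9]
tool_rot: [0.464, -3.107, 0.0]
contact_force: [-0.2, -1.1, -0.1]
gripper_width: 0.006
grasp_force: 0.6
t 7.43 clamp xyz [-13.4 -15.7] 77.9 F [-0.2 -1.1 -0.1] w 0.01
linear cm [-0.04  0.57  0.09] rot [ 0. -0. -0.]
```

```bash
python3 -m pendant '[{"rot":[0,0,0],"linear":[0,0.3,0],"claw":-1},{"rot":[0,0,0],"linear":[0,0.6,0],"claw":-1},{"rot":[0,0,0],"linear":[0,0.6,0],"claw":-1}]'
python3 go.py
python3 -m pendant '[{"rot":[0,0,0],"linear":[0,0.3,0],"claw":-1},{"rot":[0,0,0],"linear":[0,0.5,0],"claw":-1},{"rot":[0,0,0],"linear":[0,0.5,0],"claw":-1}]'
python3 go.py
```

```text
t: 7.68
position: [504.6, 228.9, 77.9]
tool_rot: [0.465, -3.107, 0.001]
contact_force: [0.2, -8.5, 1.4]
gripper_width: 0.003
grasp_force: 4.4
t 7.68 clamp xyz [-13.4 -10.2] 77.9 F [ 0.2 -8.5  1.4] w 0.0
t: 7.93
position: [503.6, 232.2, 78.1]
tool_rot: [-0.467, 3.107, -0.005]
contact_force: [8.0, -29.2, 6.7]
gripper_width: 0.004
grasp_force: 15.0
t 7.93 clamp xyz [-13.4  -6.8] 78.1 F [  8.  -29.2   6.7] w 0.0
```

At the end stop, with the force up to 30 N. I'll back off straight, rise and check.

```bash
python3 -m pendant '[{"rot":[0,0,0],"linear":[0,-1.5,0],"claw":-1},{"rot":[0,0,0],"linear":[0,-4.5,0],"claw":-1},{"rot":[0,0,0],"linear":[0,-7,-1],"claw":-1},{"rot":[0,0,0],"linear":[2,-9,-5],"claw":-1},{"rot":[0,0,0],"linear":[5,-11,-8],"claw":-1}]'
python3 -m pendant '[{"rot":[0,0,0],"linear":[3,-2,-2],"claw":-1},{"rot":[0,0,0],"linear":[6,-4,-4],"claw":-1},{"rot":[0,0,0],"linear":[6,-4,-6],"claw":-1},{"rot":[0,0,0],"linear":[6,-4,-6],"claw":-1},{"rot":[0,0,0],"linear":[6,-4,-6],"claw":-1}]'
python3 - <<'E'
from h import *
d=np.load("clamp.npz");M,t=d["M"],d["t"]
for c in ["top","scene"]:
  f=vision.grab_frame(c)
  for n,z in dict(knob=67,cast=8).items():
    for q in landmark_of(n,c)[:2]: print(c,n,np.round(q["position"]),round(q["score"],2),np.round(M.T@(onz(f,q["position"],z)[:2]-t),1))
  if c=="scene": save(f,"s3.png",(260,200,400,320),5)
  else: save(f,"t3.png",(290,145,410,295),4)
E
```

```text
t: 8.35
position: [494.1, 120.4, 150.5]
tool_rot: [-0.463, 3.107, 0.0]
contact_force: [0.6, -0.5, 1.4]
gripper_width: 0.007
grasp_force: 0.0
t: 8.77
position: [448.3, 65.3, 210.9]
tool_rot: [-0.462, 3.104, -0.0]
contact_force: [-0.0, -0.6, -0.8]
gripper_width: 0.006
grasp_force: 0.0
top knob [347. 243.] 0.56 [-17.1   9.8]
top cast [422. 244.] 0.62 [ -61.2 -142.5]
top cast [333. 185.] 0.57 [122.    2.7]
scene knob [323. 251.] 0.49 [-15.7   7.8]
scene cast [374. 322.] 0.94 [ -73.3 -146.3]
scene cast [354. 229.] 0.39 [120.3  15.3]
```

View pics/t3.png

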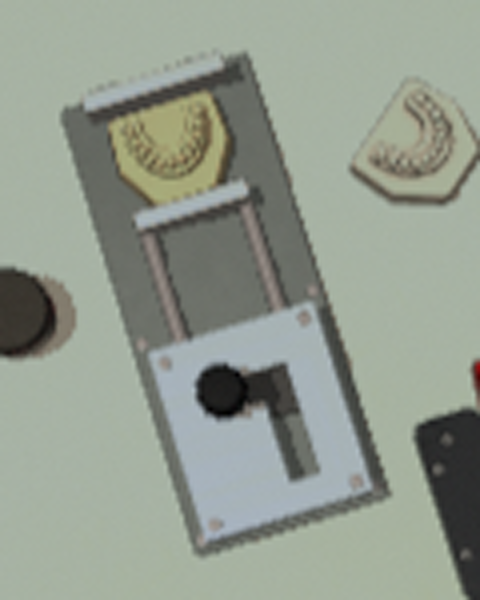

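View pics/s3.png

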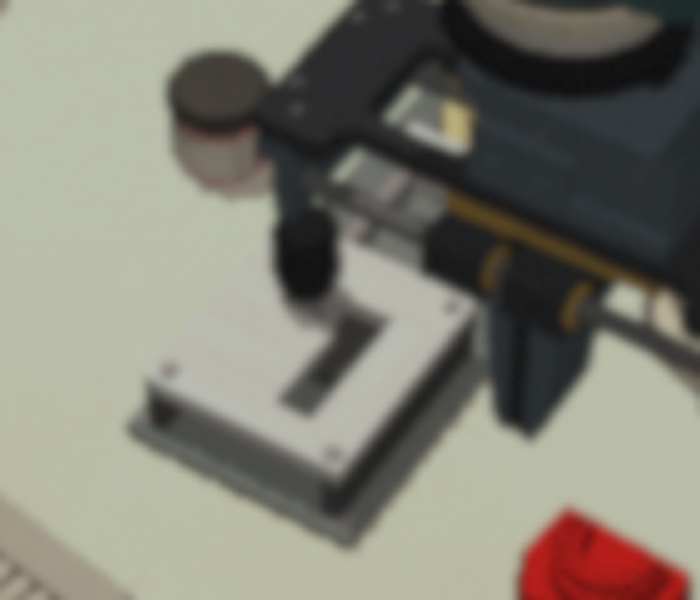

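The knob covers the locked end (crop (222,390)), about 29 mm left of its first leg, and is down. The cast sits between jaw and stop, and the jar and spare cast are where they were. The robot is clear.

```bash
python3 -c "
from bench import manip
print(manip.finish_job())"
```

```text
the job is handed in; nothing more can be done
None
```

The knob is pushed to the corner and locked at the end of the second leg, with the cast held between jaw and end stop; the job is handed in, and the system did not report a verdict.

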